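Drive the worn bushing out of a hand mincer

ROBOT

A 7-joint arm with a two-finger parallel gripper is mounted at the origin on the work surface. World frame = base frame: x ahead of the robot, y to its left, z up, the work surface at z = 0. Lengths are in m, angles in rad, forces in N, time in s.
With the tool pointing down it reaches from about 0.35 to 0.9 m from the base axis. Payload 19.9 kg.
Tool frame: the origin (TCP) lies midway between the tips of the shut fingers; the grasp point (between the pads) lies 19 mm behind it; z points along the fingers, y is the direction in which the jaws open and shut (so a half turn about z gives the same grasp; the last joint's range is limited). The gripper opens to 85 mm and grips with 20 to 120 N. Pads are 22 mm wide; open, the fingers measure 114 mm over their backs; the gripper's body (76 mm by 85 mm) begins 54 mm behind the grasp point. The pads swing forward as they close: fully open they stand 13 mm farther back than shut.
Start: joints at [1.276, 0.417, -0.01, 1.614, 0.005, 1.111, -0.053], TCP at [0.157, -0.605, 0.192] pointing down, gripper open.
Joint ranges: [-2.81, 2.81], [-0.39, 2.02], [-1.27, 1.25], [0.06, 2.57], [-1.19, 4.33], [0.19, 2], [-2.82, 2.82]. Speed limits (rad/s): [1.89, 1.89, 2.39, 2.39, 3.01, 3.01, 3.01].

INTERFACE

Orientations are given as a rotation vector (axis times angle).
In Python, from bench import sense, capture, manip gives the robot as it stands.
- The arm moves only by the shell command python3 -m inch 'ROWS' [FORCE]. ROWS is JSON, a list of rows, each a list of 3 entries, a list of its own where there are three numbers: the shift along the tool's x, y, z in mm, then the turn, a rotation vector about the tool's x, y, z in rad, then the finger opening in mm, from 0 to 85.4. In form: [[[tx, ty, tz], [rx, ry, rz], jaw], ...]. A call has 1 to 20 rows; each row shifts and turns the commanded pose from where the row before left it, along the tool's axes as they then stand; what a row does not reach is not made up. A row lasts 1/12 s, in which the tool goes at most 41.7 mm and 7.16 degrees, less where a joint would pass 70% of its speed; a pose out of reach is approached as far as the arm can. A call is refused whole if a number of a shift passes 41.7 or a number of a turn 0.125, either way. A call with a gripper value outside its range is refused whole. The fingers move at their own pace and stop on an object; FORCE is the grip in N (left out, the last holds). Time passes only in rows, so rows that do not move let the fingers close. It gives the time, the measured TCP pose, the force and the opening at its end, in the units of the state.
- sense(): the state, without advancing time (a new reading comes with each control period).
- capture(name): name is "scene" or "top" or "wrist"; returns a dict with "frame" (420x560x3 uint8, red, green, blue), "fx", "fy", "cx", "cy" (pixels), "eye" and "orientation" of the camera in the world. Camera axes: x right, y down, z forward; pixel columns grow to the right and rows downward; lengths in m; the calibration is good to about 2 mm. A picture is of the moment at which its call begins. There is no depth.
- manip.close_job(): hands the job in, once; it reports no verdict.
The state is a dict: "time": time; "joint_positions": joint angles; "joint_velocities": joint speeds; "effort": joint torques, N m; "ee_pos": TCP position; "ee_rot": TCP orientation; "ft_force": force on the tool from outside, world axes, zero at the start; "ft_torque": the same for the moment, N m; "opening": finger opening in m.
Only numpy, scipy, OpenCV 4.12 (cv2) and the standard library are available. Lean on these libraries where they do the work, as an engineer would, in place of code of your own. Each camera call takes 0.05 s, during which the arm holds its last target.

TASK

The old bronze bushing is stuck in the neck at the crank end of the meat mincer, and the greasy thrust washer in front of it, deep at the back of the barrel, has sagged off centre. Take the beech drift from the steel tray, pass it in through the open front, feel for the washer's hole and nudge it into line, then push the bushing out of the neck into the blue bowl, without ramming the drift or the hand against the casting. Lay the drift back in the tray and leave everything else where it stands.

Things in the scene. Friction and masses are not known exactly. Their poses are not given: they have to be found in the camera images.
- mincer: aluminium hand mincer on a suction foot (does not move). Origin on the counter under the barrel; z up; its x axis runs along the level barrel (axis at z = 140 mm) from the crank-end neck to the open front. Barrel inside diameter 54, outside 64 (73 at the front rim). Hopper on top: centre x = -12, radius 43, top at z = 236. Column and foot below it
- mouth (a point): centre of the barrel's open front, on the barrel axis, mincer x = +50 mm. Deep inside, the flat back wall is at x = -35; the bushing's bore (diameter 25, on the axis, no chamfer) runs from it to the neck's end at x = -65. On the wall lies a greased brass thrust washer, 4 thick, hole 25, outside 40, slipped 4.5 to 6 mm down and up to 4 mm to either side; it slides on the wall at about 1 N
- bushing: old brown bronze bushing: sleeve diameter 24.4, length 25, hole 14, 80 g; flange diameter 32, 3 thick, behind the neck, so it leaves only away from the front. Origin: centre of the flange's inner face; x along the sleeve to its end face at x = +25 mm, which starts 5 to 9 mm inside the bore. Needs a steady push of about 10 to 20 N for the first 15 mm or so; falls once clear of the neck
- bowl: blue enamel bowl, loose, rim diameter 140, height 55 mm, standing under and behind the neck; origin at the centre of its underside, z up
- drift: round beech drift rod, diameter 22, length 250 mm, both ends alike and square-cut, about 70 g; origin at its middle on its axis; x along the rod. It lies in the tray. Held away from its middle, its far end sags by 1 to 3 mm
- tray: shallow steel tray fixed to the counter, 310 (x) by 190 (y) by 22 mm high, floor and walls 3 mm thick; origin at the centre of its underside, long side along x
- worm: steel mincer worm, diameter 50, length 120 mm, lying on the board; leave alone
- ring_nut: aluminium ring nut with lugs, diameter 100, height 24 mm, on the board; leave alone
- crank: aluminium crank 170 mm long with an upright wooden handle 77 mm high at one end, on the board; leave alone
- new_bushing: new white nylon bushing of the same size, standing on its flange on the board; leave alone
- gourd: brown calabash mate gourd, diameter 84, height 97 mm, on the low pine shelf (90 mm high) along the back; leave alone
- canister: green tin yerba canister with brass twist cap, diameter 94, height 142 mm, on the pine shelf; leave alone
- sugar_pot: aluminium sugar pot with hinged lid, diameter 78, height 60 mm (130 mm with the lid open), on the pine shelf; leave alone
- bombilla: stainless bombilla, 175 mm long, lying on the front of the pine shelf; leave alone
Not all that is in view belongs to the job. Several things have the shape of the bowl; the one meant has the colours described above.

How it is judged:
On the way, in this order (a step that is already met when the one before it is completed fails the run):
1. the drift, inside the barrel and along it, presses on the bushing's inner end (contact force between drift and bushing above 2 N and x of drift in the frame of mincer between 0.03 and 0.1 m and angle between the x axis of drift and the x axis of mincer, either way round below 0.15 rad), for 0.1 s.
2. the bushing is clear of the neck ((x of bushing in the frame of mincer below -0.09 m or z of bushing in the frame of mincer below 0.1 m)), for 0.1 s.
At the end, for the whole second after the job is handed in: the old bushing lies at rest inside the blue bowl, which stands upright within 30 mm of its starting place; the drift lies flat at rest on the floor of the steel tray, wholly inside its rim (horizontal distance between bushing and bowl below 0.06 m and z of bushing in the frame of bowl between 0 and 0.045 m and linear speed of each of bushing, drift below 0.03 m/s and angle between bowl's own z axis and vertical below 0.12 rad and distance of bowl from where it was at the start of the episode below 0.03 m and x of drift in the frame of tray between -0.04 and 0.04 m and y of drift in the frame of tray between -0.09 and 0.09 m and z of drift in the frame of tray between 0.009 and 0.02 m); the robot touches nothing.
It fails at once if the drift is rammed against the mincer with more than 35 N (contact force between drift and mincer above 35 N).
It fails at once if the hand or arm pushes on the mincer with more than 15 N (contact force between any of the fingers, the arm and mincer above 15 N).
It fails at once if the bushing is handled with the fingers instead of the drift (contact force between the fingers and bushing above 1 N).
It fails at once if a bystander (worm, ring_nut, crank, new_bushing, gourd, canister, sugar_pot, bombilla) is shifted by more than 30 mm (distance of any of worm, ring_nut, crank, new_bushing, gourd, canister, sugar_pot, bombilla from where it was at the start of the episode above 0.03 m).
It also fails if it takes over 58 s, if anything falls off the work surface, if the arm or the gripper's body presses on something with over 40 N, if the wrist force passes 120 N, or if a joint passes its speed limit or range.

## Working session

There is one attempt and no reset: what is moved stays moved. The work goes in short steps, Python scripts to look and compute and a shell command to move; the robot and the scene stay as the last step left them, time stands still between calls to the robot, and variables do not carry over. Pictures are saved under pics/ and viewed, and the job is handed in when it is done.

```bash
ls; mkdir -p pics
cat > h.py <<'E'
import numpy as np, cv2
from scipy.spatial.transform import Rotation as R
from bench import sense, capture
def snap(name, fn):
    c=capture(name); cv2.imwrite('pics/'+fn+'.png', c['frame'][:,:,::-1]); 
    np.save('pics/'+fn+'.npy', c, allow_pickle=True); return c
def load(fn): return np.load('pics/'+fn+'.npy',allow_pickle=True).item()
def rot(c):
    o=np.array(c['orientation'],float)
    if o.shape==(3,3): return o
    return R.from_rotvec(o).as_matrix() if o.size==3 else R.from_quat(o).as_matrix()
def ray(c,u,v):
    d=rot(c)@np.array([(u-c['cx'])/c['fx'],(v-c['cy'])/c['fy'],1.]); return np.array(c['eye']),d
def at_z(c,u,v,z):
    e,d=ray(c,u,v); return e+d*(z-e[2])/d[2]
def proj(c,p):
    q=rot(c).T@(np.array(p)-np.array(c['eye'])); return np.array([c['fx']*q[0]/q[2]+c['cx'],c['fy']*q[1]/q[2]+c['cy']])
def tri(c1,p1,c2,p2):
    e1,d1=ray(c1,*p1); e2,d2=ray(c2,*p2); d1/=np.linalg.norm(d1); d2/=np.linalg.norm(d2)
    A=np.stack([d1,-d2],1); s=np.linalg.lstsq(A,e2-e1,rcond=None)[0]
    a=e1+d1*s[0]; b=e2+d2*s[1]; return (a+b)/2, np.linalg.norm(a-b)
E
python3 - <<'E'
from h import *
s=sense(); print(s)
for n in ['scene','top','wrist']:
    c=snap(n,n+'0'); print(n,{k:v for k,v in c.items() if k!='frame'})
E
```

```text
pics
{'time': 0.0, 'joint_positions': array([ 1.27548395,  0.41798977, -0.01033279,  1.61417595,  0.00470933,
        1.11070662, -0.05301168]), 'joint_velocities': array([ 0.00034126, -0.00136243, -0.00085737,  0.0006379 , -0.00076116,
        0.00038813,  0.00218272]), 'effort': array([-3.83613815e-05, -8.64468598e+01,  6.78460635e-01, -4.34896803e+01,
        1.90063217e-02,  7.61929841e-03,  8.82479139e-05]), 'ee_pos': array([ 0.15683458, -0.60458663,  0.19104957]), 'ee_rot': array([-3.11510178e+00, -3.97505966e-01,  3.87903778e-04]), 'ft_force': array([ 0.67371389, -0.75662911,  0.06367797]), 'ft_torque': array([ 0.00875682,  0.02818449, -0.04005187]), 'opening': 0.08573370064011976}
scene {'fx': 459.14799715178407, 'fy': 459.14799715178407, 'cx': 273.6138900769504, 'cy': 213.65533211613928, 'eye': array([ 1.2168814 , -0.1541695 ,  0.87357475]), 'orientation': array([-1.8563325 , -1.73351915,  0.66590931])}
top {'fx': 395.65683102664576, 'fy': 395.65683102664576, 'cx': 280.74535726143296, 'cy': 209.65808472942763, 'eye': array([ 0.47183902, -0.11469253,  1.09759354]), 'orientation': array([-2.18161985,  2.19004059, -0.09383379])}
wrist {'fx': 311.9985283661522, 'fy': 311.9985283661522, 'cx': 277.83606451634694, 'cy': 212.38347112366748, 'eye': array([ 0.22227843, -0.58679155,  0.37375317]), 'orientation': array([ 2.30588297, -1.78371113, -0.24668029])}
```

View pics/scene0.png

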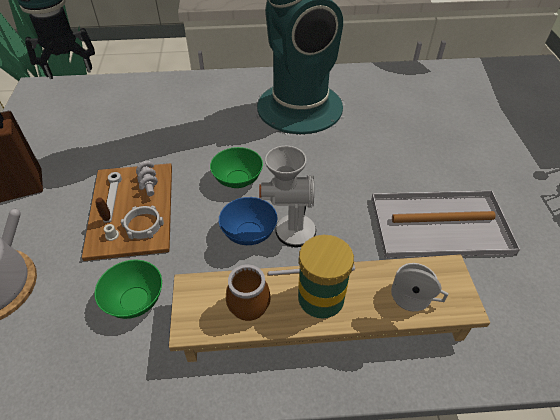

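View pics/top0.png

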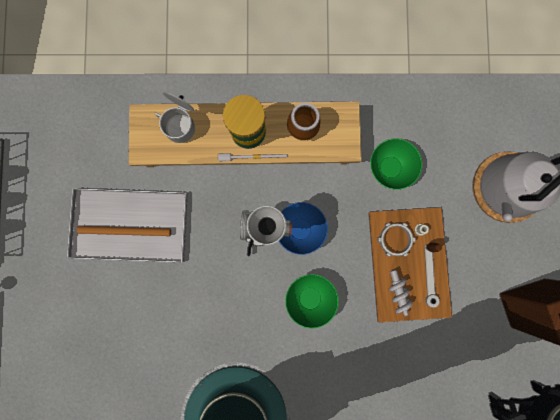

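View pics/wrist0.png

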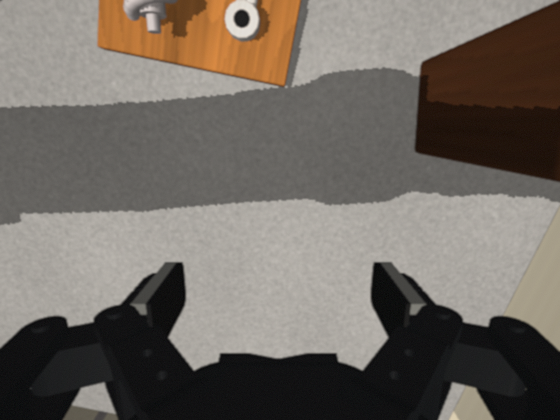

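The scene view shows the mincer at about (292,195), its open front to the right (+y) and its neck to the left over the blue bowl (248,222). Green bowls at (237,168) and (129,290) have the same shape. The tray with the drift is at (443,217). Now closer crops.

Run:
```python
from h import *
s=cv2.imread('pics/scene0.png'); t=cv2.imread('pics/top0.png')
cv2.imwrite('pics/c1.png',cv2.resize(s[135:265,200:340],None,fx=5,fy=4.5,interpolation=cv2.INTER_CUBIC)[:600])
cv2.imwrite('pics/c2.png',cv2.resize(t[175:275,55:200],None,fx=5,fy=5,interpolation=cv2.INTER_CUBIC))
cv2.imwrite('pics/c3.png',cv2.resize(t[185:265,230:340],None,fx=7,fy=7,interpolation=cv2.INTER_CUBIC))
```

```text
(no output)
```

View pics/c1.png

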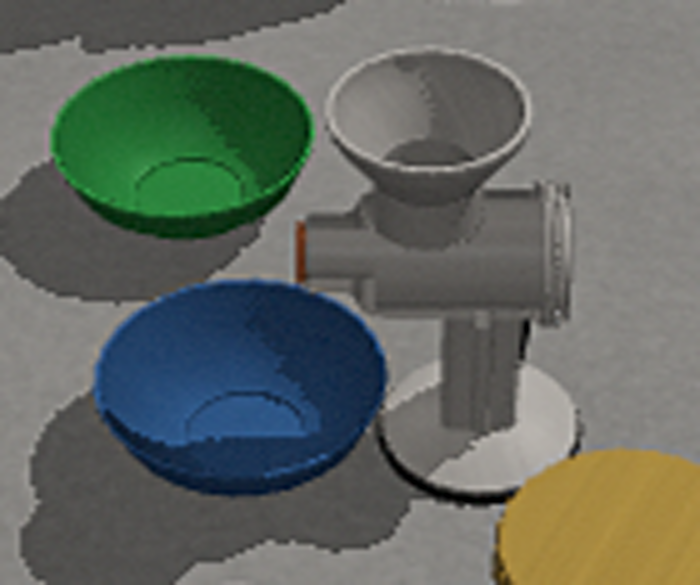

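View pics/c2.png

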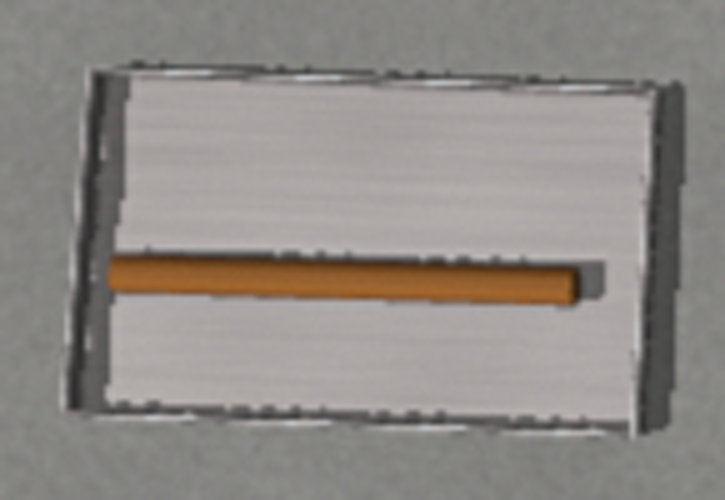

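View pics/c3.png

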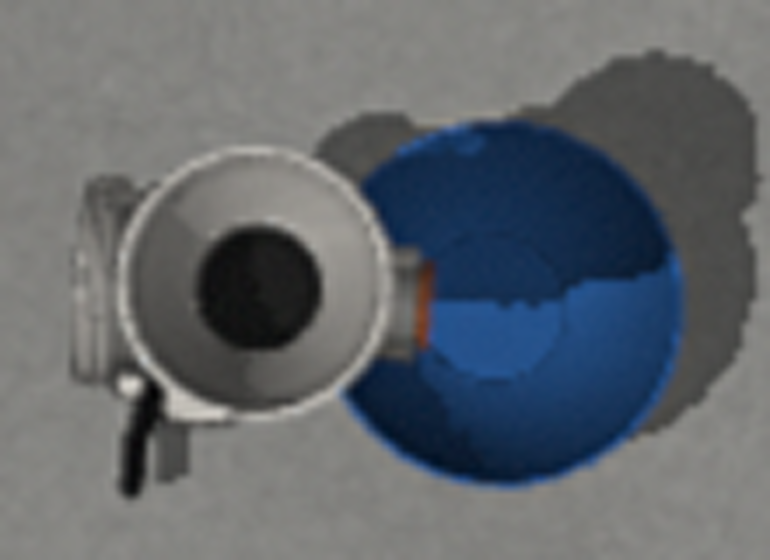

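```bash
cat > fit.py <<'E'
from h import *
from scipy.optimize import least_squares
t=load('top0'); s=load('scene0')
T=lambda x,y:np.array([x/7+230,y/7+185]); S=lambda x,y:np.array([x/5+200,y/4.5+135])
def circ(cx,r,z0=.14,n=72):
    a=np.linspace(0,2*np.pi,n); return np.stack([np.full(n,cx),r*np.cos(a),z0+r*np.sin(a)],1)
def hop(n=72):
    a=np.linspace(0,2*np.pi,n); return np.stack([-.012+.043*np.cos(a),.043*np.sin(a),np.full(n,.236)],1)
def W(p,m):
    c,sn=np.cos(p[2]),np.sin(p[2]); M=np.array([[c,-sn,0],[sn,c,0],[0,0,1]])
    return np.atleast_2d(m)@M.T+[p[0],p[1],0]
obs=[(t,[-.012,0,.236],T(255.5,282.5)),(s,[-.012,0,.236],S(428.5,110)),
 (t,[-.0685,.016,.14],T(437,262)),(t,[-.0685,-.016,.14],T(427,349)),
 ]
def res(p):
    r=[]
    for c,m,o in obs: r+=list(proj(c,W(p,m)[0])-o)
    P=np.array([proj(s,q) for q in W(p,circ(.05,.0365))])
    r+=[P[:,0].max()-S(574,0)[0],P[:,1].min()-S(0,182)[1],P[:,1].max()-S(0,325)[1]]
    P=np.array([proj(s,q) for q in W(p,circ(-.068,.016))])
    r+=[P[:,0].min()-S(297,0)[0],P[:,1].min()-S(0,221)[1],P[:,1].max()-S(0,284)[1]]
    return np.array(r)
if __name__=='__main__':
    best=min((least_squares(res,[.43,-.08,y0]) for y0 in (1.2,1.5,1.8)),key=lambda q:q.cost)
    p=best.x; print(p,np.degrees(p[2]),best.cost); print(res(p).round(2))
    for c,fn,o,sc in((t,'c3',(230,185),(7,7)),(s,'c1',(200,135),(5,4.5))):
        im=cv2.imread('pics/'+fn+'.png')
        for m in (hop(),circ(.05,.0365),circ(.05,.027),circ(-.065,.016),circ(-.068,.016)):
            P=np.array([proj(c,q) for q in W(p,m)]); P=(P+.0-np.array(o))*np.array(sc)
            cv2.polylines(im,[P.astype(np.int32)],True,(0,255,255),1)
        cv2.imwrite('pics/ov_'+fn+'.png',im)
    # tray/drift
    D=lambda x,y:(x/5+55,y/5+175)
    for n,q,z in(('driftA',(110,273),.014),('driftB',(575,287),.014),('tTL',(95,70),.022),('tTR',(662,88),.022),('tBL',(68,412),.022),('tBR',(634,436),.022)):
        print(n,at_z(t,*D(*q),z).round(4))
    for n,q,z in(('sdA',(391,217),.014),('sdB',(496,215.5),.014)): print(n,at_z(s,*q,z).round(4))
E
python3 fit.py
```

```text
[ 0.50616436 -0.07846744  1.49307156] 85.54669872202945 168.16551901364585
[ -0.19  -0.3   -0.66  -0.67  -2.18  12.49   0.2  -13.13  -1.1   -0.67
   0.42  -0.22  -0.2    0.18]
driftA [0.5034 0.4316 0.014 ]
driftB [0.4948 0.1786 0.014 ]
tTL [0.6138 0.4396 0.022 ]
tTR [0.603  0.1309 0.022 ]
tBL [0.4286 0.4474 0.022 ]
tBR [0.4144 0.1433 0.022 ]
sdA [0.4913 0.1756 0.014 ]
sdB [0.5053 0.4349 0.014 ]
```

```bash
sed -i 's/\[-.0685,.016,.14\]/[-.0685,-.0160,.14]/; s/\[-.0685,-.016,.14\]/[-.0685,.016,.14]/' fit.py; python3 fit.py | head -4
```

```text
[ 0.50623202 -0.0784558   1.48989672] 85.3647938378302 2.7481489639696792
[-0.19 -0.31 -0.65 -0.66 -1.22 -0.64 -0.78  0.13 -1.12 -0.6   0.5  -0.22
 -0.25  0.13]
driftA [0.5034 0.4316 0.014 ]
```

View pics/ov_c3.png

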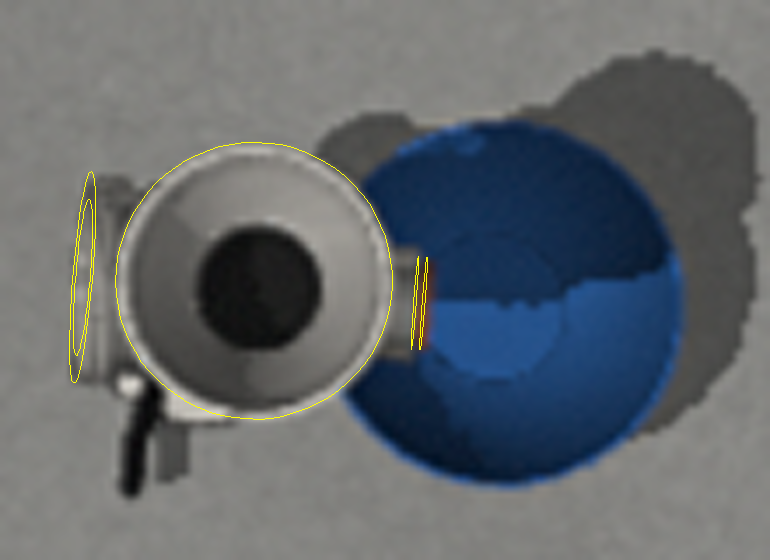

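View pics/ov_c1.png

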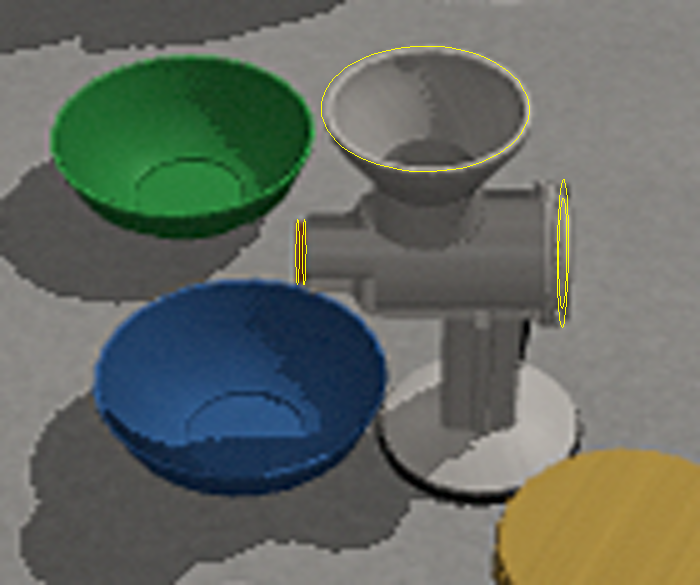

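Candidates:
- **Bowl:** the blue one at scene (248,222), top (303,228), against the green ones at scene (237,168) and (129,290). Blue is the one meant, as the crop c3 shows, with the orange-brown flange above it.
- **Drift:** the only rod in the tray, top (125,231). The bombilla at top (252,157) and the crank handle are not it. Its measured length of 253 mm matches 250.

Next I turn the tool and go over to the tray.

```bash
python3 -m inch '[[[0,0,-19],[0,0,-0.1166],85],[[0,0,-19],[0,0,-0.1166],85],[[0,0,-19],[0,0,-0.1166],85],[[0,0,-19],[0,0,-0.1166],85],[[0,0,-19],[0,0,-0.1166],85],[[0,0,-19],[0,0,-0.1166],85],[[0,0,-19],[0,0,-0.1166],85],[[0,0,-19],[0,0,-0.1166],85],[[0,0,-19],[0,0,-0.1166],85],[[0,0,-19],[0,0,-0.1166],85],[[0,0,-19],[0,0,-0.1166],85],[[28,28,0],[0,0,0],85],[[28,28,0],[0,0,0],85],[[28,28,0],[0,0,0],85],[[28,28,0],[0,0,0],85],[[28,28,0],[0,0,0],85],[[28,28,0],[0,0,0],85],[[28,28,0],[0,0,0],85],[[28,28,0],[0,0,0],85],[[28,28,0],[0,0,0],85]]' 60
```

```text
time: 1.82
ee_pos: [0.4184, -0.3602, 0.4007]
ee_rot: [2.259, 2.183, -0.0]
ft_force: [-0.7, -0.6, -0.1]
opening: 0.0852
```

```bash
python3 -m inch '[[[35,2.8,0],[0,0,0],85],[[35,2.8,0],[0,0,0],85],[[35,2.8,0],[0,0,0],85],[[35,2.8,0],[0,0,0],85],[[35,2.8,0],[0,0,0],85],[[35,2.8,0],[0,0,0],85],[[35,2.8,0],[0,0,0],85],[[35,2.8,0],[0,0,0],85],[[35,2.8,0],[0,0,0],85],[[35,2.8,0],[0,0,0],85],[[35,2.8,0],[0,0,0],85],[[35,2.8,0],[0,0,0],85],[[35,2.8,0],[0,0,0],85],[[35,2.8,0],[0,0,0],85],[[35,2.8,0],[0,0,0],85],[[35,2.8,8],[0,0,0],85],[[35,2.8,20],[0,0,0],85],[[35,2.8,30],[0,0,0],85],[[35,2.8,30],[0,0,0],85],[[35,2.8,30],[0,0,0],85]]'
cat >> h.py <<'E'
def to(target, az=None):
    """shift in tool mm from now to world target"""
    s=sense(); M=R.from_rotvec(s['ee_rot']).as_matrix()
    print('tcp',s['ee_pos'].round(4),'t',round(s['time'],2),'tool axes x',M[:,0].round(3),'y',M[:,1].round(3),'z',M[:,2].round(4))
    print('shift mm',(M.T@(np.array(target)-s['ee_pos'])*1000).round(1))
    if az is not None: print('turn rz',round(-(np.radians(az)-np.arctan2(M[1,0],M[0,0])),4))
E
python3 - <<'E'
from h import *
to([.5003,.342,.12],88)
snap('wrist','w1'); snap('scene','s1')
E
```

```text
time: 3.48
ee_pos: [0.4962, 0.3272, 0.2899]
ee_rot: [-2.259, -2.183, 0.0]
ft_force: [0.7, -0.6, 0.2]
opening: 0.0851
tcp [0.4962 0.3272 0.2899] t 3.48 tool axes x [ 0.035  0.999 -0.   ] y [ 0.999 -0.035 -0.   ] z [-2.e-04 -1.e-04 -1.e+00]
shift mm [ 15.    3.6 169.9]
turn rz 0.0003
```

View pics/w1.png

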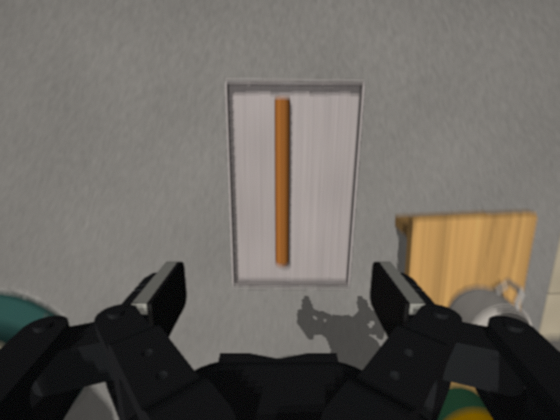

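View pics/s1.png

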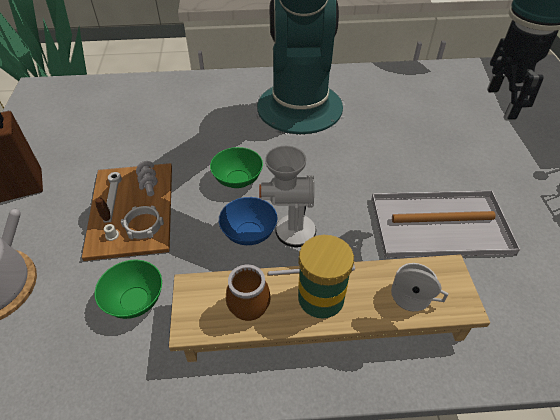

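Run:
```python
from h import *
w=load('w1'); s=load('s1')
print(w['eye'],rot(w).round(3))
print(at_z(w,283,98,.02),at_z(w,282,266,.02), proj(s,[.4962,.3272,.29]), proj(w,[.5034,.4316,.02]))
```

```text
[0.49779009 0.39638712 0.47254396] [[ 0.999 -0.033 -0.01 ]
 [-0.035 -0.962 -0.27 ]
 [-0.001  0.27  -0.963]]
[0.5058128 0.4312735 0.02     ] [0.49670575 0.180986   0.02      ] [490.28064373 125.36529367] [281.2268908   97.81112555]
```

```bash
python3 -m inch '[[[4,1.2,25],[0,0,0],85],[[4,1.2,30],[0,0,0],85],[[4,1.2,30],[0,0,0],85],[[4,1.2,30],[0,0,0],85],[[0,0,30],[0,0,0],85],[[0,0,25],[0,0,0],85],[[0,0,20],[0,0,0],85],[[0,0,20],[0,0,0],85],[[0,0,20],[0,0,0],85],[[0,0,10],[0,0,0],85],[[0,0,0],[0,0,0],85],[[0,0,0],[0,0,0],85]]'
python3 - <<'E'
from h import *
to([.5015,.343,.005],88)
snap('wrist','w2'); c=snap('scene','s2')
print(proj(c,sense()['ee_pos']))
cv2.imwrite('pics/s2c.png',cv2.resize(cv2.imread('pics/s2.png')[120:260,360:540],None,fx=4,fy=4))
E
```

```text
time: 4.58
ee_pos: [0.5019, 0.3414, 0.0521]
ee_rot: [-2.26, -2.183, -0.0]
ft_force: [0.1, 0.4, 0.3]
opening: 0.0851
tcp [0.5019 0.3414 0.0521] t 4.58 tool axes x [0.035 0.999 0.   ] y [ 0.999 -0.035 -0.   ] z [-0.e+00  2.e-04 -1.e+00]
shift mm [ 1.5 -0.5 47.1]
turn rz 0.0002
[463.2945973 206.0412637]
```

View pics/w2.png

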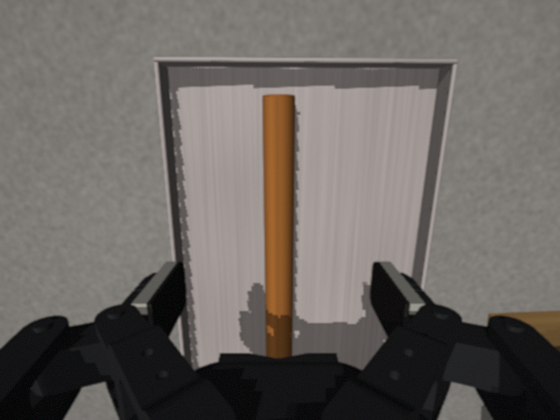

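View pics/s2c.png

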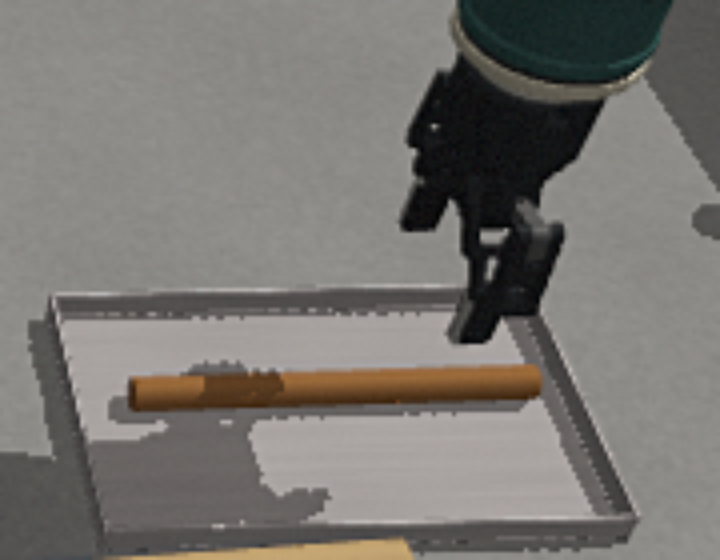

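```bash
python3 -m inch '[[[0,0,12],[0,0,0],85],[[0,0,12],[0,0,0],85],[[0,0,12],[0,0,0],85],[[0,0,10.5],[0,0,0],85],[[0,0,0],[0,0,0],85],[[0,0,0],[0,0,0],0],[[0,0,0],[0,0,0],0],[[0,0,0],[0,0,0],0],[[0,0,0],[0,0,0],0],[[0,0,0],[0,0,0],0],[[0,0,0],[0,0,0],0],[[0,0,0],[0,0,0],0]]' 100
```

```text
time: 5.68
ee_pos: [0.5017, 0.3415, 0.0052]
ee_rot: [2.259, 2.183, 0.0]
ft_force: [1.0, -0.2, -0.7]
opening: 0.0005
```

Run:
```python
from h import *
snap('wrist','w3'); c=snap('scene','s3')
cv2.imwrite('pics/s3c.png',cv2.resize(cv2.imread('pics/s3.png')[120:260,360:540],None,fx=4,fy=4))
print(sense()['opening'],sense()['ft_force'])
```

```text
0.00040455088799580573 [-0.0784936  -0.18379499 -0.53384806]
```

View pics/w3.png

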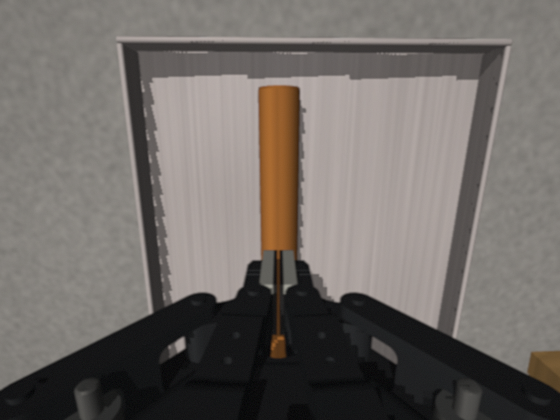

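View pics/s3c.png

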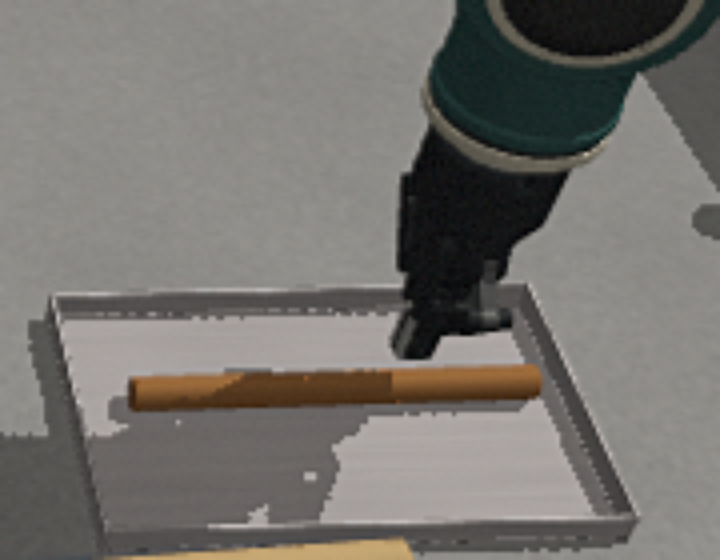

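Run:
```python
from h import *
w=load('w3'); s=load('s3')
p=sense()['ee_pos'];print(p, 'wrist',proj(w,p).round(1),'scene',proj(s,p).round(1))
for z in (.0,.025,.05): print(z,'scene tip',at_z(s,463.5,208.5,z).round(3))
for dz in(0,.02,.04,.06): print(dz,proj(w,p+[0,0,dz]).round(1),proj(s,p+[0,0,dz]).round(1))
print(w['eye']-p)
t=snap('top','t3')
print(proj(t,p),proj(t,p+[0,0,.05]))
cv2.imwrite('pics/t3c.png',cv2.resize(cv2.imread('pics/t3.png')[175:275,55:200],None,fx=5,fy=5))
cv2.imwrite('pics/w3c.png',cv2.resize(cv2.imread('pics/w3.png')[220:380,200:360],None,fx=4,fy=3.7))
```

```text
[0.50169834 0.3414727  0.00507802] wrist [279.2 240. ] scene [457.3 218.8]
0.0 scene tip [0.465 0.371 0.   ]
0.025 scene tip [0.486 0.356 0.025]
0.05 scene tip [0.508 0.341 0.05 ]
0 [279.2 240. ] [457.3 218.8]
0.02 [279.3 252.7] [459.7 213.5]
0.04 [279.5 268.5] [462.1 208. ]
0.06 [279.7 288.7] [464.6 202.4]
[0.00157385 0.06919563 0.18273645]
[111.5318359  230.19405533] [103.55938984 229.7040911 ]
```

View pics/t3c.png

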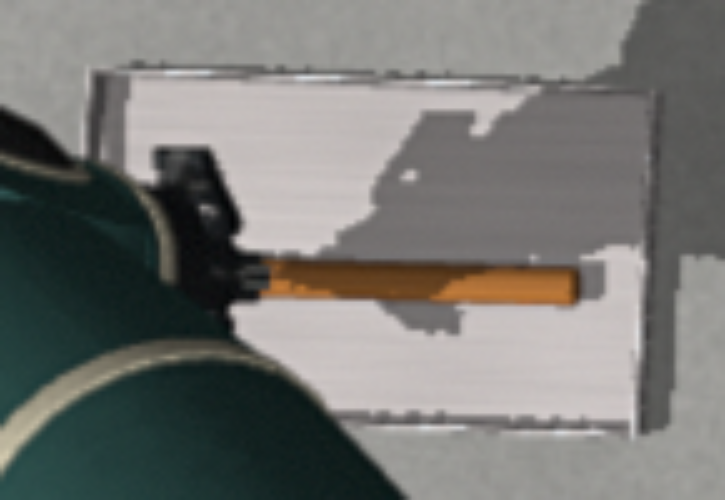

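View pics/w3c.png

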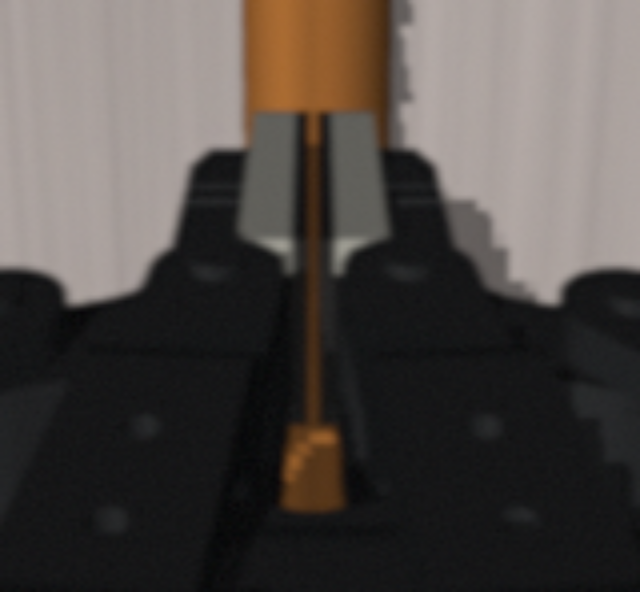

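Run:
```python
from h import *
w=load('w3'); p=sense()['ee_pos']
for dz in(0,.01,.02,.03,.04,.05,.06): print(dz,proj(w,p+[0.009,.011,dz]).round(1),proj(w,p+[-0.009,.011,dz]).round(1),proj(w,p+[0.009,-.011,dz]).round(1))
print(sense()['joint_positions'].round(4))
```

```text
0 [293.2 222.7] [263.9 223.7] [293.9 255.8]
0.01 [294.  227.9] [263.2 228.9] [294.7 262.6]
0.02 [294.9 233.7] [262.3 234.7] [295.7 270. ]
0.03 [295.9 240.1] [261.4 241.2] [296.7 278.3]
0.04 [297.  247.4] [260.4 248.5] [297.8 287.6]
0.05 [298.3 255.6] [259.2 256.8] [299.1 298.1]
0.06 [299.8 265. ] [257.9 266.3] [300.5 310. ]
[-0.1098  0.7451 -0.7406  1.7677  0.6334  0.8832 -1.1719]
```

All three views place the shut fingertips about 42 mm above the reported TCP: scene crop (413,355), top crop (265,275), wrist row 250. They hover over the rod and closed on air. I'll open, go lower in small steps and check the force and the pictures.

```bash
python3 -m inch '[[[0,0,0],[0,0,0],70],[[0,0,0],[0,0,0],70],[[0,0,0],[0,0,0],70],[[0,0,0],[0,0,0],70],[[0,0,6],[0,0,0],70],[[0,0,6],[0,0,0],70],[[0,0,6],[0,0,0],70],[[0,0,6],[0,0,0],70],[[0,0,0],[0,0,0],70]]'
python3 - <<'E'
from h import *
c=snap('scene','s4')
cv2.imwrite('pics/s4c.png',cv2.resize(cv2.imread('pics/s4.png')[150:260,390:540],None,fx=5,fy=5,interpolation=cv2.INTER_CUBIC))
E
```

```text
time: 6.58
ee_pos: [0.501, 0.341, -0.0206]
ee_rot: [-2.259, -2.183, 0.003]
ft_force: [0.1, -0.5, 0.5]
opening: 0.0702
```

View pics/s4c.png

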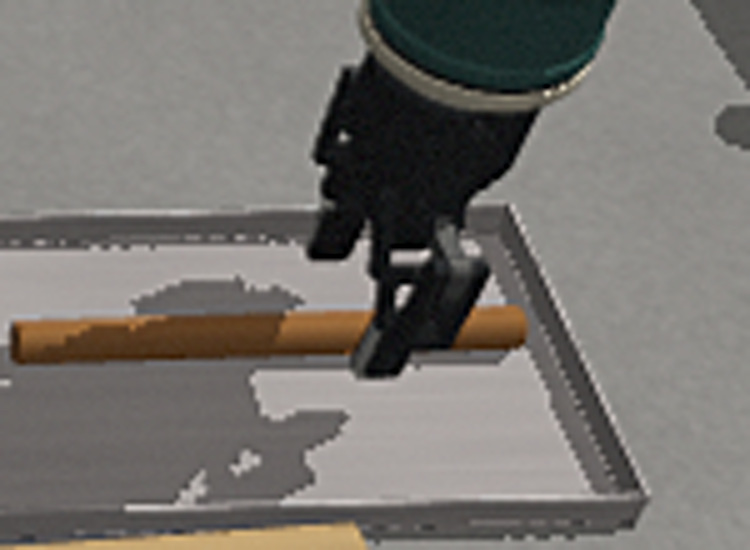

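```bash
python3 -m inch '[[[0,0,4],[0,0,0],38],[[0,0,4],[0,0,0],38],[[0,0,3],[0,0,0],38],[[0,0,0],[0,0,0],38],[[0,0,0],[0,0,0],38]]'
python3 - <<'E'
from h import *
c=snap('scene','s5'); snap('wrist','w5')
a=cv2.resize(cv2.imread('pics/s5.png')[160:250,400:510],None,fx=5,fy=5,interpolation=cv2.INTER_CUBIC)
cv2.imwrite('pics/s5c.png',a); print(sense()['ft_force'])
E
```

```text
time: 7.05
ee_pos: [0.5015, 0.3415, -0.0301]
ee_rot: [-2.259, -2.183, 0.0]
ft_force: [0.3, 0.6, -0.1]
opening: 0.0382
[1.17800508 0.2177654  0.99588382]
```

View pics/s5c.png

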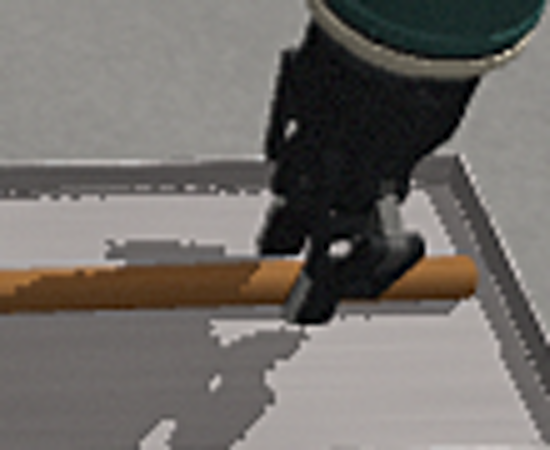

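View pics/w5.png

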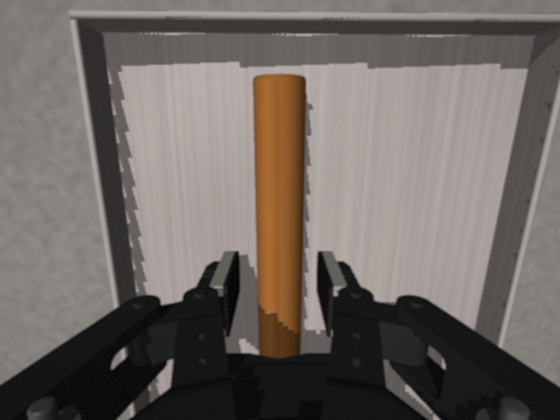

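Run:
```python
from h import *
s=load('s5')
for z in (0,.01,.02,.03): print(z,at_z(s,461,224.4,z).round(4), at_z(s,459,224,z).round(4))
```

```text
0 [0.516  0.3475 0.    ] [0.5143 0.343  0.    ]
0.01 [0.524  0.3418 0.01  ] [0.5224 0.3373 0.01  ]
0.02 [0.532 0.336 0.02 ] [0.5304 0.3316 0.02  ]
0.03 [0.54   0.3303 0.03  ] [0.5385 0.3259 0.03  ]
```

```bash
python3 -m inch '[[[0,0,3],[0,0,0],32],[[0,0,2],[0,0,0],32],[[0,0,2],[0,0,0],30],[[0,0,0],[0,0,0],30],[[0,0,0],[0,0,0],30]]'; python3 -c "
from h import *
print(sense()['ft_force'])"
```

```text
time: 7.57
ee_pos: [0.5017, 0.3415, -0.0369]
ee_rot: [2.259, 2.183, -0.0]
ft_force: [-0.6, -1.2, 3.9]
opening: 0.0301
[-0.61732959 -1.19019368  3.85983701]
```

```bash
python3 -m inch '[[[0,0,-2],[0,0,0],30],[[0,0,-1],[0,0,0],10],[[0,0,0],[0,0,0],10],[[0,0,0],[0,0,0],0],[[0,0,0],[0,0,0],0],[[0,0,0],[0,0,0],0],[[0,0,0],[0,0,0],0],[[0,0,0],[0,0,0],0]]' 100
```

```text
time: 8.23
ee_pos: [0.5017, 0.3416, -0.0338]
ee_rot: [-2.259, -2.183, -0.0]
ft_force: [-1.6, -0.6, 6.1]
opening: 0.0181
```

Run:
```python
from h import *
c=snap('scene','s6'); snap('wrist','w6')
a=cv2.resize(cv2.imread('pics/s6.png')[160:250,400:510],None,fx=7,fy=6.6,interpolation=cv2.INTER_CUBIC)
cv2.imwrite('pics/s6c.png',a); s=sense(); print(s['ft_force'],s['opening'],s['ee_pos'])
```

```text
[-1.11833562 -1.22566978  5.03771887] 0.018596362274259967 [ 0.5017744   0.34161869 -0.03373902]
```

View pics/s6c.png

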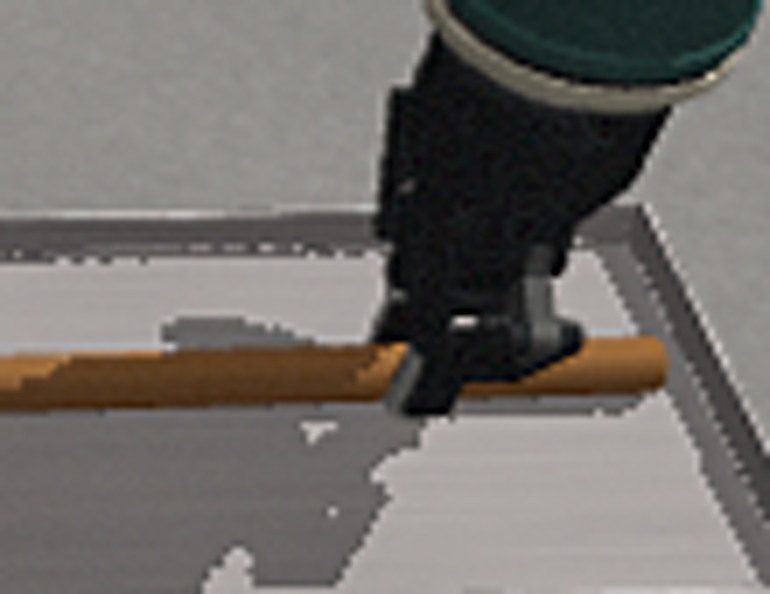

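View pics/w6.png

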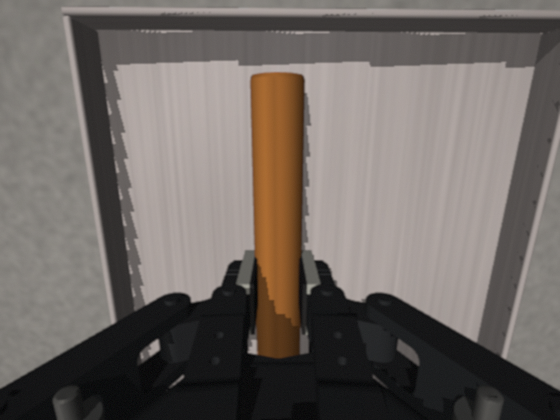

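```bash
python3 -m inch '[[[0,0,-3],[0,0,0],0],[[0,0,-6],[0,0,0],0],[[0,0,-10],[0,0,0],0],[[0,0,-15],[0,0,0],0],[[0,0,-15],[0,0,0],0],[[0,0,-15],[0,0,0],0],[[0,0,-8],[0,0,0],0],[[0,0,0],[0,0,0],0],[[0,0,0],[0,0,0],0]]'
python3 - <<'E'
from h import *
c=snap('scene','s7'); snap('wrist','w7')
a=cv2.resize(cv2.imread('pics/s7.png')[140:250,360:510],None,fx=5,fy=5,interpolation=cv2.INTER_CUBIC)
cv2.imwrite('pics/s7c.png',a); s=sense(); print(s['ft_force'],s['ft_torque'],s['opening'],s['ee_pos'])
E
```

```text
time: 9.08
ee_pos: [0.502, 0.3414, 0.0385]
ee_rot: [2.259, 2.182, 0.001]
ft_force: [0.1, -0.4, -1.6]
opening: 0.0184
[ 0.76714402 -0.23518952 -1.45361924] [ 0.01453121 -0.01379275  0.00076354] 0.018737144507582706 [0.50141382 0.34110043 0.03745231]
```

View pics/s7c.png

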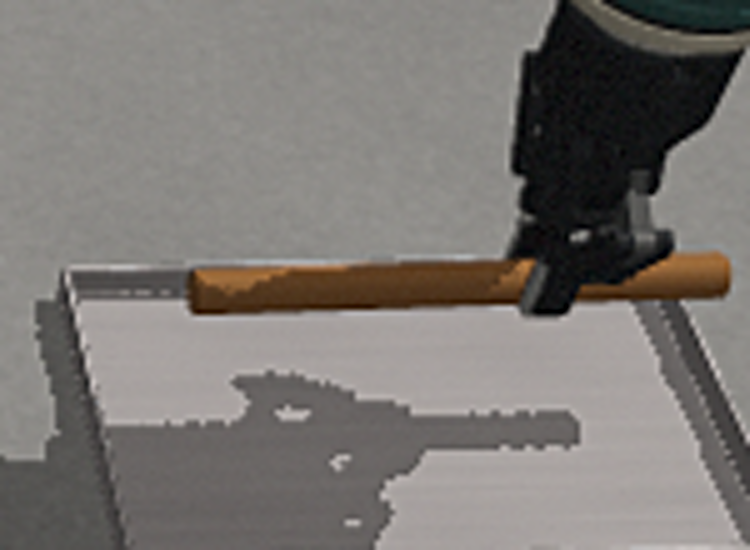

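View pics/w7.png

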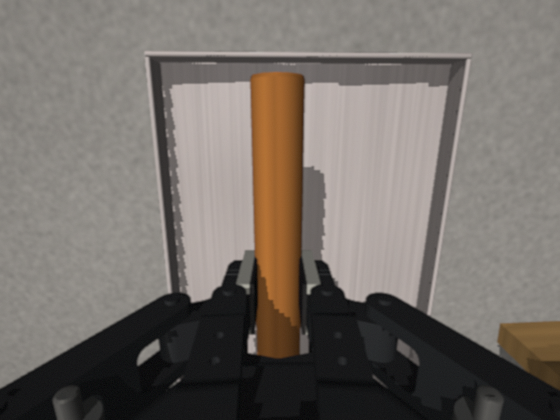

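```bash
python3 -m inch '[[[-5,0,-10],[0,0,0],0],[[-15,3,-10],[0,0,0],0],[[-22,4,-10],[0,0,0],0],[[-25,4,-10],[0,0,0],0],[[-25,4,-8],[0,0,0],0],[[-25,4,-6],[0,0,0],0],[[-25,4,-2.5],[0,0,0],0],[[-22,4,0],[0,0,0],0],[[-14,3,0],[0,0,0.015],0],[[-5,0,0],[0,0,0.016],0],[[0,0,0],[0,0,0.015],0],[[0,0,0],[0,0,0],0],[[0,0,0],[0,0,0],0]]'
python3 - <<'E'
from h import *
to([.5252,.1568,.094],85.4)
c=snap('scene','s8'); snap('top','t8')
a=cv2.resize(cv2.imread('pics/s8.png')[140:250,260:420],None,fx=5,fy=5,interpolation=cv2.INTER_CUBIC)
cv2.imwrite('pics/s8c.png',a)
a=cv2.resize(cv2.imread('pics/t8.png')[180:270,150:300],None,fx=5,fy=5,interpolation=cv2.INTER_CUBIC)
cv2.imwrite('pics/t8c.png',a); s=sense(); print(s['ft_force'],s['ft_torque'])
E
```

```text
time: 10.27
ee_pos: [0.5249, 0.1591, 0.0946]
ee_rot: [-2.307, -2.132, -0.001]
ft_force: [0.2, 0.2, -0.8]
opening: 0.0185
tcp [0.5249 0.1591 0.0946] t 10.27 tool axes x [0.079 0.997 0.001] y [ 0.997 -0.079 -0.   ] z [-1.e-04  6.e-04 -1.e+00]
shift mm [-2.2  0.5  0.6]
turn rz 0.0016
[-0.78527152  0.88545738 -1.01080142] [ 0.04241829 -0.0020578  -0.03331474]
```

View pics/s8c.png

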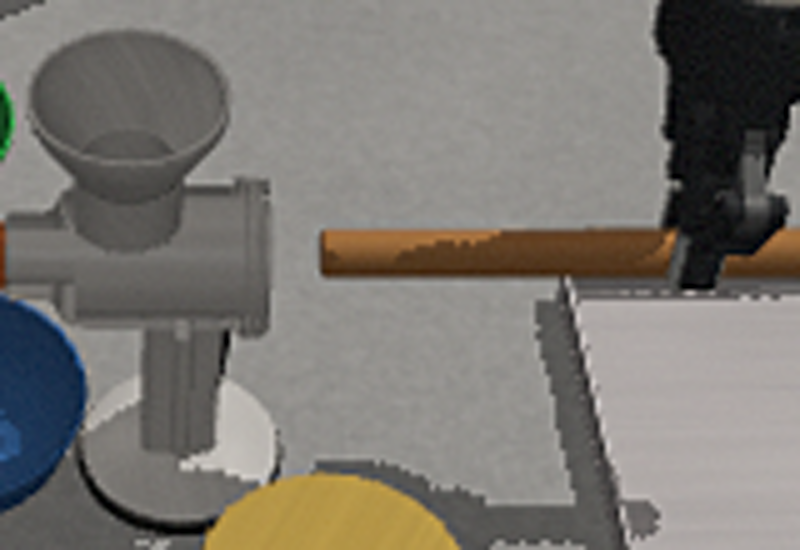

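View pics/t8c.png

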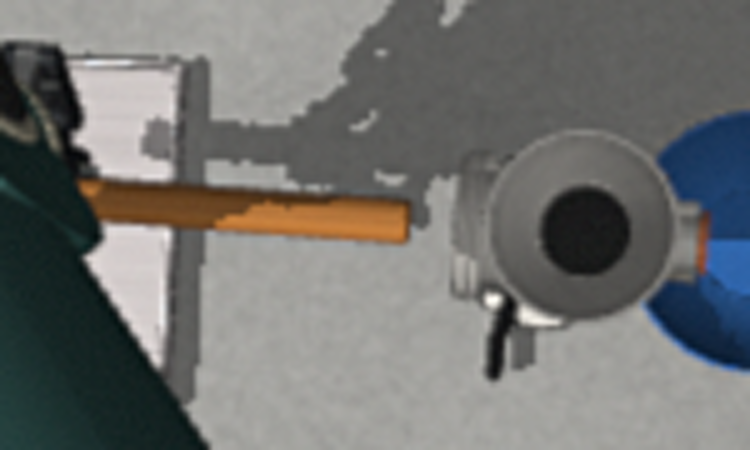

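```bash
cat >> h.py <<'E'
MP=np.array([.50623,-.07846]); MA=np.radians(85.36)
def toM(p):
    u=np.array([np.cos(MA),np.sin(MA)]); v=np.array([-u[1],u[0]]); d=np.array(p[:2])-MP
    return np.array([d@u*1e3,d@v*1e3,p[2]*1e3-140]).round(2)
E
python3 - <<'E'
from h import *
t=load('t8'); s=load('s8')
a,e=tri(t,(150+409/5,180+221.5/5),s,(260+321/5,140+253/5)); print('tip',a.round(4),e.round(4),toM(a))
# points further back on the rod: top crop (250,213)
print('rod @z .14', toM(at_z(t,150+409/5,180+221.5/5,.14)), toM(at_z(t,150+150/5,180+206/5,.14)))
print('ee', toM(sense()['ee_pos']))
# scene: rod upper/lower edges at crop x=600: 
for x,y in((325,253),(600,253)): 
    # ray intersect vertical plane of rod axis
    e0,d=ray(s,260+x/5,140+y/5); u=np.array([np.cos(MA),np.sin(MA)]); n=np.array([-u[1],u[0],0]); o=np.array([*MP,0])+n*(-.001)
    k=((o-e0)@n)/(d@n); print(toM(e0+k*d))
E
```

```text
tip [ 0.5111 -0.0036  0.1412] 0.0017 [75.03  1.17  1.17]
rod @z .14 [74.32  1.14  0.  ] [199.68   3.32   0.  ]
ee [238.08   0.55 -45.5 ]
[77.36 -1.    3.49]
[198.63  -1.     4.34]
```

```bash
python3 -m inch '[[[-8,0,0],[0,0,0],0],[[-14,0,0],[0,0,0],0],[[-14,0,0],[0,0,0],0],[[-14,0,0],[0,0,0],0],[[-14,0,0],[0,0,0],0],[[-14,0,0],[0,0,0],0],[[-12,0,0],[0,0,0],0],[[-6,0,0],[0,0,0],0],[[0,0,6],[0,0,0],0],[[0,0,5],[0,0,0],0],[[0,0,0],[0,0,0],0]]'
python3 - <<'E'
from h import *
s=sense(); print(toM(s['ee_pos']),s['ft_force'].round(2),s['ft_torque'].round(3))
E
```

```text
time: 11.28
ee_pos: [0.517, 0.0625, 0.0824]
ee_rot: [-2.307, -2.131, 0.001]
ft_force: [-0.4, -0.4, -1.7]
opening: 0.0183
[141.4    0.69 -57.62] [-0.41 -0.38 -1.7 ] [-0.004  0.026 -0.041]
```

```bash
cat > q.py <<'E'
from h import *
s=sense(); print('M',toM(s['ee_pos']),'t',round(s['time'],2),'F',s['ft_force'].round(2),'T',s['ft_torque'].round(3),'op',s['opening'].round(4))
E
for i in 1; do :; done
python3 -m inch '[[[0,0,1.5],[0,0,0],0],[[0,0,1],[0,0,0],0],[[0,0,0],[0,0,0],0]]' >/dev/null; python3 q.py
python3 -m inch '[[[0,0,1],[0,0,0],0],[[0,0,0],[0,0,0],0]]'>/dev/null; python3 q.py
python3 -m inch '[[[0,0,1],[0,0,0],0],[[0,0,0],[0,0,0],0]]'>/dev/null; python3 q.py
python3 -m inch '[[[0,0,1],[0,0,0],0],[[0,0,0],[0,0,0],0]]'>/dev/null; python3 q.py
```

```text
Traceback (most recent call last):
  File "q.py", line 2, in <module>
    s=sense(); print('M',toM(s['ee_pos']),'t',round(s['time'],2),'F',s['ft_force'].round(2),'T',s['ft_torque'].round(3),'op',s['opening'].round(4))
                                                                                                                             ^^^^^^^^^^^^^^^^^^
AttributeError: 'float' object has no attribute 'round'
Traceback (most recent call last):
  File "q.py", line 2, in <module>
    s=sense(); print('M',toM(s['ee_pos']),'t',round(s['time'],2),'F',s['ft_force'].round(2),'T',s['ft_torque'].round(3),'op',s['opening'].round(4))
                                                                                                                             ^^^^^^^^^^^^^^^^^^
AttributeError: 'float' object has no attribute 'round'
Traceback (most recent call last):
  File "q.py", line 2, in <module>
    s=sense(); print('M',toM(s['ee_pos']),'t',round(s['time'],2),'F',s['ft_force'].round(2),'T',s['ft_torque'].round(3),'op',s['opening'].round(4))
                                                                                                                             ^^^^^^^^^^^^^^^^^^
AttributeError: 'float' object has no attribute 'round'
Traceback (most recent call last):
  File "q.py", line 2, in <module>
    s=sense(); print('M',toM(s['ee_pos']),'t',round(s['time'],2),'F',s['ft_force'].round(2),'T',s['ft_torque'].round(3),'op',s['opening'].round(4))
                                                                                                                             ^^^^^^^^^^^^^^^^^^
AttributeError: 'float' object has no attribute 'round'
```

```bash
sed -i "s/s\['opening'\].round(4)/round(s['opening'],4)/" q.py; python3 q.py
python3 -m inch '[[[0,0,0],[0,0,0],0]]'>/dev/null; python3 q.py
```

```text
M [ 1.4079e+02  3.0000e-02 -6.2090e+01] t 12.03 F [-0.29 -0.44 -0.23] T [-0.03  -0.051  0.01 ] op 0.0185
M [ 1.4077e+02  1.0000e-02 -6.1990e+01] t 12.12 F [-0.31  0.22 -0.82] T [-0.027  0.057 -0.01 ] op 0.0185
```

```bash
python3 -m inch '[[[0,0,1],[0,0,0],0],[[0,0,0],[0,0,0],0]]'>/dev/null; python3 q.py
python3 -m inch '[[[0,0,1],[0,0,0],0],[[0,0,0],[0,0,0],0]]'>/dev/null; python3 q.py
python3 -m inch '[[[0,0,1],[0,0,0],0],[[0,0,0],[0,0,0],0]]'>/dev/null; python3 q.py
```

```text
M [ 1.4082e+02  3.0000e-02 -6.3060e+01] t 12.28 F [-0.28  0.63  0.82] T [-0.111 -0.005  0.014] op 0.0186
M [ 1.4087e+02  5.0000e-02 -6.4070e+01] t 12.45 F [0.76 1.14 2.22] T [-0.105 -0.051  0.064] op 0.0184
M [ 1.4092e+02  1.0000e-02 -6.5050e+01] t 12.62 F [0.65 0.99 2.84] T [-0.045 -0.013  0.107] op 0.0187
```

```bash
python3 -m inch '[[[0,0,-2],[0,0,0],0],[[0,0,0],[0,0,0],0]]'>/dev/null; python3 q.py
python3 -m inch '[[[0,0,-5],[0,0,0],0],[[0,0,-6],[0,0,0],0],[[0,4,-5.7],[0,0,0],0],[[0,5,0],[0,0,0],0],[[0,4,0],[0,0,0],0],[[0,0,0],[0,0,0],0]]'>/dev/null; python3 q.py
python3 -m inch '[[[0,1,0],[0,0,0],0],[[0,0,0],[0,0,0],0]]'>/dev/null; python3 q.py
python3 -m inch '[[[0,1,0],[0,0,0],0],[[0,0,0],[0,0,0],0]]'>/dev/null; python3 q.py
python3 -m inch '[[[0,1,0],[0,0,0],0],[[0,0,0],[0,0,0],0]]'>/dev/null; python3 q.py
python3 -m inch '[[[0,1,0],[0,0,0],0],[[0,0,0],[0,0,0],0]]'>/dev/null; python3 q.py
```

```text
M [ 1.4075e+02  4.0000e-02 -6.2790e+01] t 12.78 F [0.52 1.02 0.1 ] T [ 0.079  0.028 -0.005] op 0.0189
M [140.62 -13.84 -46.36] t 13.28 F [-0.68 -0.03 -1.22] T [ 0.048 -0.015  0.006] op 0.0188
M [140.83 -13.85 -46.59] t 13.45 F [-0.66  0.67 -0.97] T [ 0.073 -0.059  0.004] op 0.0187
M [140.82 -14.92 -46.42] t 13.62 F [-0.36  0.13 -0.21] T [-0.004  0.014  0.011] op 0.0181
M [140.81 -16.05 -46.31] t 13.78 F [-0.43 -0.93 -1.34] T [ 0.01  -0.025  0.002] op 0.0188
M [140.87 -16.9  -46.35] t 13.95 F [-0.35 -0.15 -0.4 ] T [ 0.086  0.099 -0.106] op 0.0181
```

```bash
python3 -m inch '[[[0,1,0],[0,0,0],0],[[0,0,0],[0,0,0],0]]'>/dev/null; python3 q.py
python3 -m inch '[[[0,1,0],[0,0,0],0],[[0,0,0],[0,0,0],0]]'>/dev/null; python3 q.py
python3 -m inch '[[[0,1,0],[0,0,0],0],[[0,0,0],[0,0,0],0]]'>/dev/null; python3 q.py
```

```text
M [140.91 -17.56 -46.47] t 14.12 F [-3.22  0.38 -0.13] T [ 0.232  0.774 -0.34 ] op 0.0183
M [140.91 -18.24 -46.58] t 14.28 F [-6.68  1.46 -0.09] T [ 0.412  1.313 -0.543] op 0.0185
M [140.99 -18.8  -46.74] t 14.45 F [-9.16  2.13 -1.26] T [ 0.495  1.772 -0.774] op 0.0186
```

```bash
python3 -m inch '[[[0,-8,0],[0,0,0],0],[[0,-10,0],[0,0,0],0],[[0,-10,0],[0,0,0],0],[[0,-5,0],[0,0,0],0],[[0,0,0],[0,0,0],0]]'>/dev/null; python3 q.py
python3 -m inch '[[[0,-1,0],[0,0,0],0],[[0,0,0],[0,0,0],0]]'>/dev/null; python3 q.py
python3 -m inch '[[[0,-1,0],[0,0,0],0],[[0,0,0],[0,0,0],0]]'>/dev/null; python3 q.py
python3 -m inch '[[[0,-1,0],[0,0,0],0],[[0,0,0],[0,0,0],0]]'>/dev/null; python3 q.py
python3 -m inch '[[[0,-1,0],[0,0,0],0],[[0,0,0],[0,0,0],0]]'>/dev/null; python3 q.py
```

```text
M [140.6   14.13 -46.08] t 14.87 F [ 0.46 -0.06 -0.86] T [0.069 0.02  0.025] op 0.0183
M [140.67  13.83 -46.15] t 15.03 F [-0.76  0.92 -1.55] T [0.014 0.003 0.008] op 0.0185
M [140.82  14.98 -46.34] t 15.2 F [ 0.82  0.44 -0.6 ] T [0.061 0.014 0.008] op 0.0183
M [140.9   15.82 -46.24] t 15.37 F [ 0.84  0.22 -0.05] T [-0.004 -0.397  0.191] op 0.0184
M [140.95  16.55 -46.1 ] t 15.53 F [ 5.09  1.02 -1.41] T [ 0.075 -1.041  0.468] op 0.0184
```

```bash
python3 -m inch '[[[0,4,0],[0,0,0],0],[[10,0,0],[0,0,0],0],[[15,0,0],[0,0,0],0],[[15,0,0],[0,0,0],0],[[12,0,0],[0,0,0],0],[[6,-2,0],[0,0,0],0],[[0,0,0],[0,0,0],0]]'>/dev/null; python3 q.py
python3 -m inch '[[[0,-1,0],[0,0,0],0],[[0,0,0],[0,0,0],0]]'>/dev/null; python3 q.py
python3 -m inch '[[[0,-1,0],[0,0,0],0],[[0,0,0],[0,0,0],0]]'>/dev/null; python3 q.py
```

```text
M [200.54  15.88 -46.38] t 16.12 F [ 0.18 -0.23 -0.78] T [ 0.041  0.014 -0.029] op 0.0184
M [198.24  16.09 -46.37] t 16.28 F [ 0.45  0.9  -0.24] T [ 0.112 -0.149  0.041] op 0.0185
M [198.16  16.81 -46.22] t 16.45 F [ 3.34 -0.54 -1.09] T [-0.003 -0.555  0.382] op 0.0187
```

```bash
python3 -m inch '[[[0,8,0],[0,0,0],0],[[0,9.5,6],[0,0,0],0],[[0,0,7],[0,0,0],0],[[0,0,2],[0,0,0],0],[[0,0,0],[0,0,0],0]]'>/dev/null; python3 q.py
python3 -m inch '[[[0,0,1],[0,0,0],0],[[0,0,0],[0,0,0],0]]'>/dev/null; python3 q.py
python3 -m inch '[[[0,0,1],[0,0,0],0],[[0,0,0],[0,0,0],0]]'>/dev/null; python3 q.py
python3 -m inch '[[[0,0,1],[0,0,0],0],[[0,0,0],[0,0,0],0]]'>/dev/null; python3 q.py
python3 -m inch '[[[0,0,1],[0,0,0],0],[[0,0,0],[0,0,0],0]]'>/dev/null; python3 q.py
```

```text
M [198.72   0.26 -62.46] t 16.87 F [-0.22  0.17  0.01] T [ 0.036 -0.014  0.03 ] op 0.0185
M [ 1.9891e+02 -1.7000e-01 -6.2420e+01] t 17.03 F [ 0.11 -0.42 -0.98] T [ 0.045  0.052 -0.005] op 0.0183
M [198.76  -0.37 -63.27] t 17.2 F [-0.15 -0.41 -1.48] T [0.03  0.018 0.024] op 0.0186
M [198.78  -0.42 -64.32] t 17.37 F [ 0.06  0.54 -0.6 ] T [-0.059 -0.038  0.014] op 0.019
M [198.8   -0.42 -65.37] t 17.53 F [-1.05 -0.1   0.98] T [-0.072 -0.095  0.066] op 0.0186
```

```bash
python3 -m inch '[[[0,0,-6],[0,0,0],0],[[-6,0,-6],[0,0,0],0],[[-14,0,0],[0,0,0],0],[[-15,0,0],[0,0,0],0],[[-14,0,0],[0,0,0],0],[[-8,0,0],[0,0,0],0],[[-4,0,0],[0,0,0],0],[[0,0,0],[0,0,0],0]]'>/dev/null; python3 q.py
python3 -m inch '[[[-1,0,0],[0,0,0],0],[[-1,0,0],[0,0,0],0]]'>/dev/null; python3 q.py
python3 -m inch '[[[-1,0,0],[0,0,0],0],[[-1,0,0],[0,0,0],0]]'>/dev/null; python3 q.py
python3 -m inch '[[[-1,0,0],[0,0,0],0],[[0,0,0],[0,0,0],0]]'>/dev/null; python3 q.py
```

```text
M [136.93  -0.62 -53.05] t 18.2 F [ 0.39 -0.27 -0.8 ] T [ 0.057  0.006 -0.047] op 0.0185
M [136.53  -0.44 -53.15] t 18.37 F [ 0.22  0.22 -0.72] T [ 0.02   0.057 -0.025] op 0.0186
M [134.22  -0.37 -53.31] t 18.53 F [ 0.69  0.51 -1.2 ] T [ 0.016 -0.003  0.039] op 0.0185
M [132.86  -0.44 -53.32] t 18.7 F [ 0.21  0.45 -1.18] T [ 0.116 -0.043  0.059] op 0.0188
```

```bash
python3 -m inch '[[[-1,0,0],[0,0,0],0],[[0,0,0],[0,0,0],0]]'>/dev/null; python3 q.py
python3 -m inch '[[[-1,0,0],[0,0,0],0],[[0,0,0],[0,0,0],0]]'>/dev/null; python3 q.py
python3 -m inch '[[[-1,0,0],[0,0,0],0],[[0,0,0],[0,0,0],0]]'>/dev/null; python3 q.py
```

```text
M [132.37  -0.41 -53.24] t 18.87 F [-0.25  4.63 -0.33] T [ 0.972 -0.004 -0.015] op 0.0184
M [130.54  -0.33 -53.39] t 19.03 F [-0.51  0.41 -0.5 ] T [-0.016  0.172 -0.091] op 0.0183
M [129.35  -0.36 -53.4 ] t 19.2 F [-0.2  -0.71 -1.12] T [ 0.055  0.099 -0.109] op 0.0186
```

```bash
python3 -m inch '[[[-1,0,0],[0,0,0],0],[[0,0,0],[0,0,0],0]]'>/dev/null; python3 q.py
python3 -m inch '[[[-0.5,0,0],[0,0,0],0],[[0,0,0],[0,0,0],0]]'>/dev/null; python3 q.py
```

```text
M [128.92  -0.42 -53.29] t 19.37 F [-0.8   1.94 -1.53] T [ 0.573  0.166 -0.132] op 0.0185
M [128.87  -0.45 -53.22] t 19.53 F [-0.41  5.51 -0.96] T [ 1.164  0.123 -0.155] op 0.0185
```

```bash
python3 -m inch '[[[1.5,0,0],[0,0,0],0],[[0,0,-1],[0,0,0],0],[[0,0.2,-1],[0,0,0],0],[[0,0.2,-1],[0,0,0],0],[[0,0,-1],[0,0,0],0],[[0,0,-1],[0,0,0],0],[[0,0,0],[0,0,0],0]]'>/dev/null; python3 q.py
python3 -m inch '[[[-1,0,0],[0,0,0],0],[[0,0,0],[0,0,0],0]]'>/dev/null; python3 q.py
python3 -m inch '[[[-1,0,0],[0,0,0],0],[[0,0,0],[0,0,0],0]]'>/dev/null; python3 q.py
python3 -m inch '[[[-1,0,0],[0,0,0],0],[[0,0,0],[0,0,0],0]]'>/dev/null; python3 q.py
```

```text
M [129.71  -0.9  -48.14] t 20.12 F [-0.3   0.24 -1.76] T [ 0.162  0.118 -0.137] op 0.0187
M [128.72  -0.86 -48.31] t 20.28 F [ 0.38  0.22 -1.05] T [ 0.304  0.091 -0.151] op 0.0182
M [127.77  -0.82 -48.33] t 20.45 F [-0.    0.66 -1.95] T [ 0.328  0.103 -0.05 ] op 0.0186
M [126.49  -0.83 -48.38] t 20.62 F [-0.06  0.37 -0.13] T [ 0.193  0.167 -0.112] op 0.0184
```

```bash
python3 -m inch '[[[-1,0,0],[0,0,0],0],[[-1,0,0],[0,0,0],0],[[0,0,0],[0,0,0],0]]'>/dev/null; python3 q.py
python3 -m inch '[[[-1,0,0],[0,0,0],0],[[-1,0,0],[0,0,0],0],[[0,0,0],[0,0,0],0]]'>/dev/null; python3 q.py
python3 -m inch '[[[-1,0,0],[0,0,0],0],[[-1,0,0],[0,0,0],0],[[0,0,0],[0,0,0],0]]'>/dev/null; python3 q.py
```

```text
M [124.5   -0.87 -48.33] t 20.87 F [-0.25  0.19 -1.45] T [ 0.043  0.153 -0.055] op 0.0186
M [122.52  -0.86 -48.35] t 21.12 F [-1.33  0.87 -0.96] T [ 0.056  0.146 -0.105] op 0.0184
M [121.88  -0.84 -48.15] t 21.37 F [-0.05  7.77 -0.8 ] T [ 1.662  0.099 -0.191] op 0.0182
```

Now it is seated on the bushing's end face: 7.8 N, 6.5 mm past the wall, inside the 5 to 9 mm range. I'll push steadily.

```bash
python3 -m inch '[[[-1,0,0],[0,0,0],0],[[-1,0,0],[0,0,0],0],[[0,0,0],[0,0,0],0]]'>/dev/null; python3 q.py
python3 -m inch '[[[-1,0,0],[0,0,0],0],[[-1,0,0],[0,0,0],0],[[0,0,0],[0,0,0],0]]'>/dev/null; python3 q.py
python3 -m inch '[[[-1,0,0],[0,0,0],0],[[-1,0,0],[0,0,0],0],[[0,0,0],[0,0,0],0]]'>/dev/null; python3 q.py
```

```text
M [120.28  -0.89 -48.08] t 21.62 F [-0.24  9.88 -1.45] T [ 2.092  0.013 -0.171] op 0.0186
M [118.35  -0.93 -48.06] t 21.87 F [-0.17  9.46 -1.52] T [ 2.123 -0.013 -0.138] op 0.0187
M [116.41  -0.91 -48.06] t 22.12 F [ 0.63 10.   -1.06] T [ 2.175e+00  2.000e-03 -1.080e-01] op 0.0186
```

```bash
python3 -m inch '[[[-1.5,0,0],[0,0,0],0],[[-1.5,0,0],[0,0,0],0],[[-1.5,0,0],[0,0,0],0],[[-1.5,0,0],[0,0,0],0],[[-1.5,0,0],[0,0,0],0],[[-1.5,0,0],[0,0,0],0]]'>/dev/null; python3 q.py
python3 -m inch '[[[-1.5,0,0],[0,0,0],0],[[-1.5,0,0],[0,0,0],0],[[-1.5,0,0],[0,0,0],0],[[-1.5,0,0],[0,0,0],0]]'>/dev/null; python3 q.py
python3 - <<'E'
from h import *
snap('scene','s9')
cv2.imwrite('pics/s9c.png',cv2.resize(cv2.imread('pics/s9.png')[135:265,200:360],None,fx=5,fy=4.6,interpolation=cv2.INTER_CUBIC))
E
```

```text
M [107.77  -0.91 -48.03] t 22.62 F [-0.21 12.19 -0.36] T [ 2.59   0.03  -0.162] op 0.0189
M [ 99.46  -0.96 -48.29] t 22.95 F [-0.43 -0.35 -1.67] T [ 0.153  0.051 -0.091] op 0.0185
```

View pics/s9c.png

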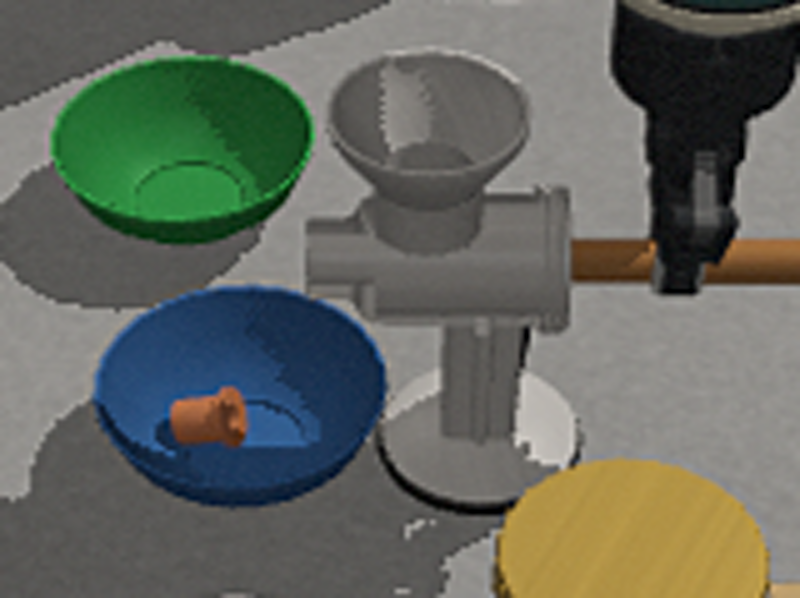

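```bash
python3 -m inch '[[[6,0,0],[0,0,0],0],[[12,0,0],[0,0,0],0],[[15,0,0],[0,0,0],0],[[15,0,0],[0,0,0],0],[[15,0,0],[0,0,0],0],[[15,0,0],[0,0,0],0],[[16,0,0],[0,0,0],0],[[16,0,0],[0,0,0],0],[[16,0,0],[0,0,0],0],[[16,0,0],[0,0,0],0],[[5,0,0],[0,0,0],0],[[0,0,0],[0,0,0],0]]'>/dev/null; python3 q.py
python3 - <<'E'
from h import *
to([.5015,.335,.04],88.04)
E
```

```text
M [ 2.4912e+02 -1.7000e-01 -4.8220e+01] t 24.0 F [-0.7   0.1  -0.79] T [ 0.047  0.009 -0.019] op 0.0188
tcp [0.5266 0.1698 0.0918] t 24.0 tool axes x [0.078 0.997 0.001] y [ 0.997 -0.078 -0.   ] z [ 0.e+00  9.e-04 -1.e+00]
shift mm [162.7 -37.8  51.9]
turn rz -0.0434
```

```bash
python3 -m inch '[[[8,-2,0],[0,0,0],0],[[20,-5,0],[0,0,0],0],[[25,-6,0],[0,0,0],0],[[25,-6,0],[0,0,0],0],[[25,-6,6],[0,0,0],0],[[25,-6,12],[0,0,0],0],[[22,-5,14],[0,0,0],0],[[13,-2,12],[0,0,-0.0145],0],[[0,0,8],[0,0,-0.0145],0],[[0,0,0],[0,0,-0.0145],0],[[0,0,0],[0,0,0],0]]'>/dev/null; python3 q.py
python3 - <<'E'
from h import *
to([.5015,.335,-.0335],88.04)
for n in('scene','top'): snap(n,n+'10')
cv2.imwrite('pics/s10c.png',cv2.resize(cv2.imread('pics/scene10.png')[140:260,360:530],None,fx=4.5,fy=4.5,interpolation=cv2.INTER_CUBIC))
cv2.imwrite('pics/t10c.png',cv2.resize(cv2.imread('pics/top10.png')[175:275,55:200],None,fx=5,fy=5))
E
```

```text
M [ 408.75   37.14 -100.5 ] t 24.92 F [ 0.72  0.44 -1.55] T [ 0.014 -0.004 -0.026] op 0.0187
tcp [0.5023 0.332  0.0395] t 24.92 tool axes x [ 0.037  0.999 -0.001] y [ 0.999 -0.037 -0.001] z [-7.e-04 -8.e-04 -1.e+00]
shift mm [ 3.1 -0.8 73. ]
turn rz -0.0026
```

View pics/s10c.png

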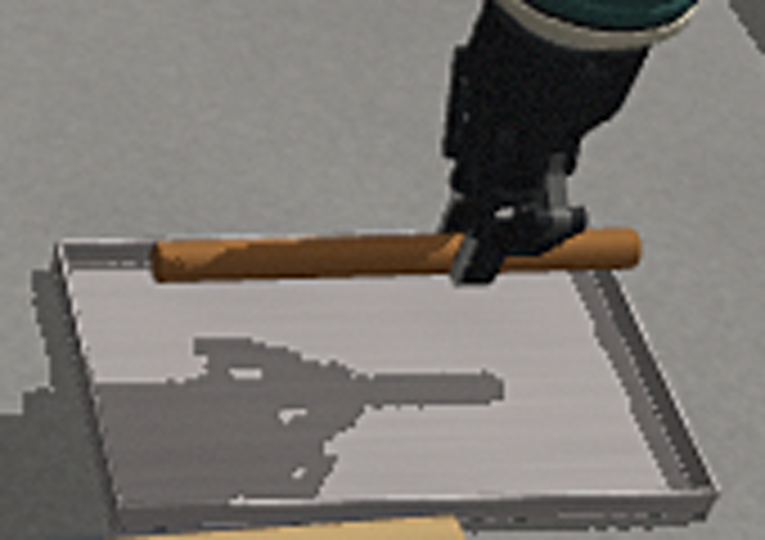

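View pics/t10c.png

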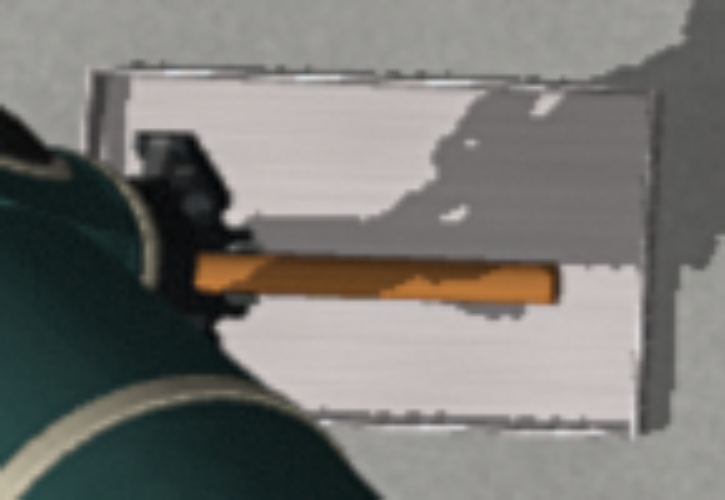

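```bash
python3 -m inch '[[[2,0,10],[0,0,0],0],[[1,0,15],[0,0,0],0],[[0,0,15],[0,0,0],0],[[0,0,14],[0,0,0],0],[[0,0,8],[0,0,0],0],[[0,0,4],[0,0,0],0],[[0,0,3],[0,0,0],0],[[0,0,0],[0,0,0],0]]'>/dev/null; python3 q.py
python3 -m inch '[[[0,0,1],[0,0,0],0],[[0,0,0],[0,0,0],0]]'>/dev/null; python3 q.py
python3 -m inch '[[[0,0,1],[0,0,0],0],[[0,0,0],[0,0,0],0]]'>/dev/null; python3 q.py
python3 -m inch '[[[0,0,1],[0,0,0],0],[[0,0,0],[0,0,0],0]]'>/dev/null; python3 q.py
```

```text
M [ 412.83   37.67 -169.75] t 25.68 F [-0.02 -0.01 -0.32] T [ 0.035 -0.017  0.02 ] op 0.0189
M [ 413.01   37.22 -169.91] t 25.85 F [-0.07 -0.19 -1.53] T [-0.011 -0.03  -0.009] op 0.0185
M [ 412.8    37.28 -171.08] t 26.02 F [-1.02  0.06 -0.95] T [ 0.051 -0.016  0.006] op 0.0186
M [ 412.72   37.43 -172.31] t 26.18 F [-0.38  0.64 -0.79] T [-0.015 -0.034  0.091] op 0.0188
```

```bash
python3 -m inch '[[[0,0,1],[0,0,0],0],[[0,0,0],[0,0,0],0]]'>/dev/null; python3 q.py
python3 -m inch '[[[0,0,0.7],[0,0,0],0],[[0,0,0],[0,0,0],0]]'>/dev/null; python3 q.py
```

```text
M [ 412.77   37.51 -173.41] t 26.35 F [-0.05 -0.25 -0.4 ] T [ 0.044  0.011 -0.024] op 0.0188
M [ 412.81   37.46 -173.74] t 26.52 F [-1.38 -1.32  4.79] T [-0.367  0.352 -0.043] op 0.0184
```

Contact with the floor at 4.8 N. Now I open in stages: back off a little, release, then rise.

```bash
python3 -m inch '[[[0,0,0],[0,0,0],26],[[0,0,0],[0,0,0],30],[[0,0,0],[0,0,0],40],[[0,0,0],[0,0,0],50],[[0,0,0],[0,0,0],60],[[0,0,-4],[0,0,0],60],[[0,0,-8],[0,0,0],60],[[0,0,-15],[0,0,0],60],[[0,0,-25],[0,0,0],60],[[0,0,-30],[0,0,0],60],[[0,0,-30],[0,0,0],60],[[0,0,-30],[0,0,0],60],[[15,0,-20],[0,0,0],60],[[30,0,0],[0,0,0],60],[[30,0,0],[0,0,0],60],[[30,0,0],[0,0,0],60],[[20,0,0],[0,0,0],60],[[0,0,0],[0,0,0],60],[[0,0,0],[0,0,0],60]]' 40; python3 q.py
python3 - <<'E'
from h import *
for n in('scene','top'): snap(n,n+'11')
cv2.imwrite('pics/s11c.png',cv2.resize(cv2.imread('pics/scene11.png')[140:260,360:530],None,fx=4.5,fy=4.5,interpolation=cv2.INTER_CUBIC))
cv2.imwrite('pics/t11c.png',cv2.resize(cv2.imread('pics/top11.png')[175:275,55:200],None,fx=5,fy=5))
E
```

```text
time: 28.1
ee_pos: [0.506, 0.4622, 0.1292]
ee_rot: [-2.259, -2.182, -0.001]
ft_force: [-0.9, -0.5, -0.6]
opening: 0.0598
M [538.84  43.92 -10.84] t 28.1 F [-0.89 -0.5  -0.59] T [-0.006  0.03  -0.021] op 0.0598
```

View pics/scene11.png

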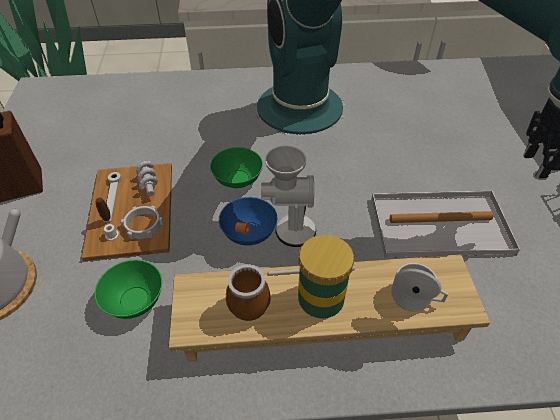

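View pics/t11c.png

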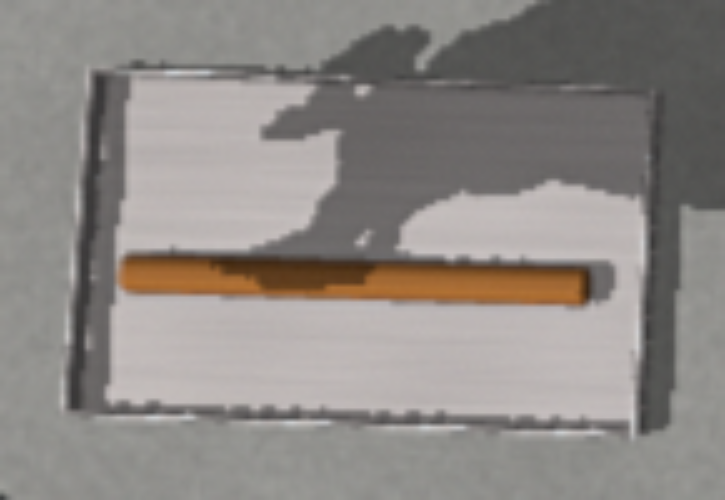

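View pics/s11c.png

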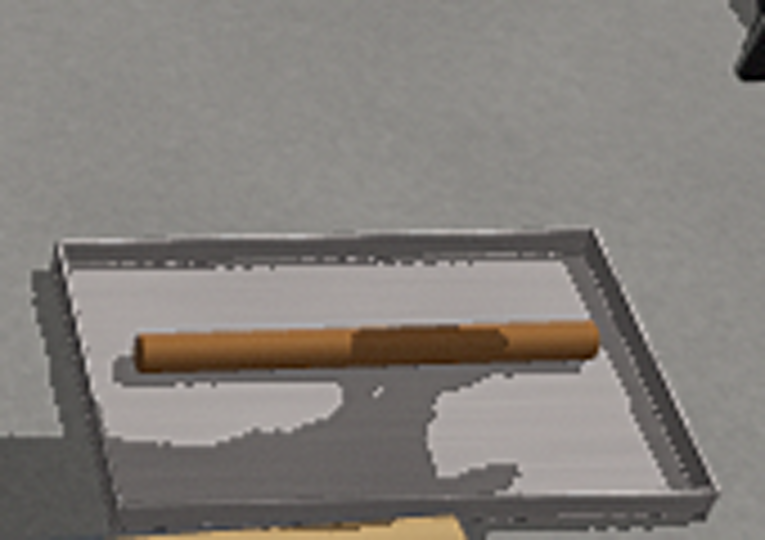

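Run:
```python
from h import *
t=load('top11')
D=lambda x,y:(x/5+55,y/5+175)
a=at_z(t,*D(120,273),.014);b=at_z(t,*D(588,287),.014); c=(a+b)/2; d=c[:2]-[.515,.2903]; u=np.array([np.cos(np.radians(88)),np.sin(np.radians(88))])
print('drift len',np.linalg.norm(a-b),'centre in tray x,y',d@u,d@[-u[1],u[0]])
cv2.imwrite('pics/t11b.png',cv2.resize(cv2.imread('pics/top11.png')[185:265,230:340],None,fx=7,fy=7,interpolation=cv2.INTER_CUBIC))
f=snap('top','top12'); g=cv2.absdiff(f['frame'],t['frame']); print('change in tray',g[175:275,55:200].max(),'bowl',g[185:265,270:340].max())
```

```text
drift len 0.25478056903651464 centre in tray x,y 0.007962597831357651 0.016185515077630563
change in tray 57 bowl 42
```

View pics/t11b.png

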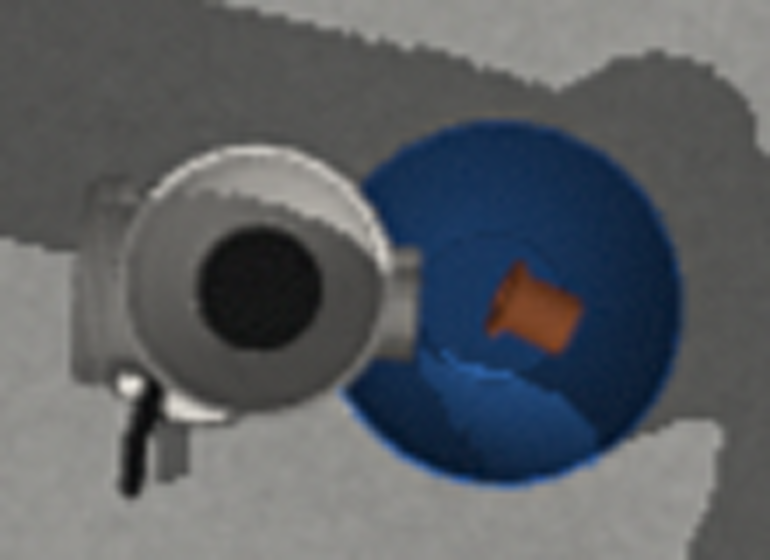

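```bash
python3 -m inch '[[[0,0,0],[0,0,0],60],[[0,0,0],[0,0,0],60],[[0,0,0],[0,0,0],60],[[0,0,0],[0,0,0],60],[[0,0,0],[0,0,0],60],[[0,0,0],[0,0,0],60]]'
python3 - <<'E'
from h import *
from bench import manip
a=load('top12')['frame']; f=snap('top','top13')['frame']
def m(fr,x0,x1,y0,y1):
    h=fr[y0:y1,x0:x1].astype(int); k=(h[...,0]-h[...,2])>50; y,x=np.nonzero(k); return x.mean().round(2)+x0,y.mean().round(2)+y0,k.sum()
for fr in(a,f): print('drift',m(fr,65,190,190,260),'bushing',m(fr,292,328,200,255))
print(manip.close_job())
E
```

```text
time: 28.75
ee_pos: [0.5069, 0.4608, 0.128]
ee_rot: [-2.262, -2.18, -0.0]
ft_force: [0.9, -0.2, -0.1]
opening: 0.0601
drift (np.float64(125.84), np.float64(230.94), np.int64(629)) bushing (np.float64(305.88), np.float64(229.09), np.int64(82))
drift (np.float64(125.85), np.float64(230.93), np.int64(631)) bushing (np.float64(305.84), np.float64(229.02), np.int64(83))
the job is handed in; nothing more can be done
None
```

I pushed the old bushing out of the neck into the blue bowl, laid the drift back in the tray, and handed the job in at about 28.8 s of the 58 s allowed. The hand-in reports no verdict.

**What I did**
- I took the drift 37 mm off its middle and felt the barrel walls at up to about 9 N to find the tip.
- The tip caught the washer at 4.6 N and slipped into its hole. I lifted the washer about 5 mm into line.
- The drift met the bushing 6.5 mm inside the bore, and pushing it out read 8 to 12 N.

**Last checks**
- **Bushing:** it lies in the blue bowl near the centre, and the bowl's outline is where it was at the start.
- **Drift:** it lies flat in the tray, about 8 mm from centre along it and 16 mm across. The drift measured 255 mm against its true 250, so these figures are good to a few millimetres.
- **At rest:** over the last half second neither the drift nor the bushing moved (less than 0.1 px). The hand was clear.
- **Bystanders:** in the last scene picture they look to be where they were. I did not measure each one.

**What disagreed**
- **Fingertips:** all the cameras showed them about 40 mm higher than the reported TCP position, so the first grasp closed on air. I corrected the height by picture and by touch.
- **Grip opening:** it read 18.5 mm on the 22 mm rod, though the hold was firm.
- **Tip height:** the two probes of the barrel floor differed by about 1.6 mm, probably because the rod turned slightly in the grip. It did not affect the fit.

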